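Seat the portion divider in the serving tray

TASK

Take the blue toothed divider out of its wooden stand and set it upright along the white slotted bar in the metal tray, centred across the bar, with every one of its six teeth fully down in its own slot, keeping hold of it until it is home. The bar may sit several millimetres off along its length, so feel for the slots with a light touch (never press on the tray or bar with more than 25 N), then let go, and leave the bowl and the jar where they are.

Things in the scene. Friction and masses are not known exactly. Their poses are not given: they have to be found in the camera images.
- divider_center (a point): Centre of the loose blue plastic divider (0.14 kg, 84 mm high, upright in the stand, teeth down): 42 mm above the tooth tips, mid-length, mid-thickness. z up, y along its length, x through its thickness; a half turn about z makes no difference. Above the teeth a panel 130 mm long, 10 mm thick, 50 mm high, then the grip bar.
- divider: The same divider, at mid-length and mid-thickness, level with the tooth tips; axes as divider_center. Six teeth in a row at y = -50, -30, -10, 10, 30, 50 mm, each 6 mm wide along y, 10 mm thick and 12 mm long.
- divider_handle (a point): Centre of the divider's grip bar (60 mm along y, 14 mm thick along x, 22 mm high), 31 mm above divider_center and 73 mm above the tooth tips. Pinch it across its thickness, from above. Axes as divider_center.
- stand: Fixed pale wooden drying stand, base 80 x 170 mm, 10 mm high. Origin at the centre of its underside, y along its length, z up. Two cheeks, 150 mm long and reaching 36 mm above the table, leave a 14 mm gap along y in which the divider stands on the base; lift it straight up 30 mm to clear them.
- tray: Fixed metal tray, 162 (x) x 265 mm (y), walls 4 mm thick, 40 mm high, rim flange 9 mm. Origin: centre of its underside; z up, y along its length. A white slotted bar (34 mm wide, 158 mm long, top 33 mm above the origin) lies along y at x = 0. divider_center is 63 mm above this origin with the teeth home (panel resting on the bar), 75 mm with the teeth standing on top of the bar.
- bar_nominal (a point): Where the middle of the slotted bar's top would be if the bar were central; fixed to the tray, axes as tray. The real bar sits up to 7 mm either way along y, different each time and NOT measured: see or feel for it. Six slots right across the bar, 20 mm pitch, 8 mm wide, 14 mm deep, symmetric about its middle; 25 mm of solid bar beyond the end slots.
- bar_rest (a point): Point on the tray's floor below bar_nominal (4 mm above the tray's underside), fixed to the tray. The bar is carried here on soft rubber: it sinks about 0.4 mm per newton of downward push, at most 8 mm, then is solid, and springs back. Friction (about 14 N) holds it along y; it cannot move in x.
- bowl_center (a point): Steel bowl, 130 mm across the rim, 60 mm high, loose; this point is on its axis half-way up. A bystander: leave it alone.
- jar_center (a point): Amber jar with a red cap, 64 mm in diameter, 90 mm high, loose; this point is on its axis half-way up. A bystander: leave it alone.
There are look-alikes about, which are no part of the job. Leave any turquoise look-alike of the divider alone. There is more than one size of the stand; the one meant has the size given above.

How it is judged:
On the way, in this order (a step that is already met when the one before it is completed fails the run):
1. the divider is held up clear of its stand (height (world z) of divider_center above 0.09 m and contact force between divider and stand below 0.05 N and contact force between the fingers and divider above 1 N), for 0.1 s.
2. still held, the divider is upright along the bar with all six teeth home in their slots (z of divider_center in the frame of tray between 0.05 and 0.0655 m and x of divider_center in the frame of tray between -0.01 and 0.01 m and y of divider_center in the frame of tray between -0.015 and 0.015 m and angle between divider_center's own z axis and vertical below 0.06 rad and angle between the y axis of divider_center and the y axis of tray, either way round below 0.1 rad and contact force between the fingers and divider above 1 N), for 0.1 s.
At the end, for the whole second after the job is handed in: The divider stands at rest and upright (within 0.06 rad) along the slotted bar (within 0.1 rad), every tooth home in its own slot (its centre less than 65.5 mm above the tray's underside), within 10 mm of the tray's centre line and 15 mm of its middle, and released (z of divider_center in the frame of tray between 0.05 and 0.0655 m and x of divider_center in the frame of tray between -0.01 and 0.01 m and y of divider_center in the frame of tray between -0.015 and 0.015 m and angle between divider_center's own z axis and vertical below 0.06 rad and angle between the y axis of divider_center and the y axis of tray, either way round below 0.1 rad and linear speed of divider below 0.02 m/s); the robot touches nothing.
It fails at once if the divider is pressed on the tray or its slotted bar with more than 25 N (contact force between divider and tray above 25 N).
It fails at once if the robot presses on the tray or its slotted bar with more than 25 N (contact force between any of the fingers, the arm and tray above 25 N).
It fails at once if the bowl or the jar is moved by more than 30 mm (distance of any of bowl_center, jar_center from where it was at the start of the episode above 0.03 m).
It also fails if it takes over 54 s, if anything falls off the work surface, if the arm or the gripper's body presses on something with over 40 N, if the wrist force passes 120 N, or if a joint passes its speed limit or range.

ROBOT

A 6-joint arm with a two-finger parallel gripper is mounted at the origin on the work surface. World frame = base frame: x ahead of the robot, y to its left, z up, the work surface at z = 0. Lengths are in m, angles in rad, forces in N, time in s.
With the tool pointing down it reaches from about 0.3 to 0.825 m from the base axis. Payload 5.4 kg.
Tool frame: the origin (TCP) lies midway between the tips of the shut fingers; the grasp point (between the pads) lies 19 mm behind it; z points along the fingers, y is the line along which they close (so a half turn about z gives the same grasp; the last joint's range is limited). The gripper opens to 92 mm and grips with 3 to 60 N. Pads are 20 mm wide; open, the fingers measure 128 mm over their backs; the gripper's body (75 mm by 189 mm) begins 69 mm behind the grasp point.
Start: joints at [-1.53, 0.158, 1.597, -0, 1.386, -0.21], TCP at [0.143, -0.557, 0.18] pointing down, gripper open.
Joint ranges: [-2.91, 2.91], [-0.94, 2.29], [0.18, 2.7], [-1.29, 4.43], [0.17, 2.64], [-3, 3]. Speed limits (rad/s): [2.57, 2.57, 3.14, 3.14, 3.14, 3.14].

INTERFACE

Orientations are given as [roll, pitch, yaw] about the fixed x, y, z axes, in that order (R = Rz(yaw) Ry(pitch) Rx(roll)).
In Python, from plant import * gives the robot as it stands.
- The arm moves only by the tool play_rows, never from a script. Its argument "commands" is a list of rows, each an object of numbers: "jaw": the gripper command: -1 is fully open, 1 is shut, values between are in proportion; "dx", "dy", "dz": the shift along the tool's x, y, z as a fraction of full scale; "spin": the turn about the tool's z as a fraction of full scale. In form: [{"jaw": .., "dx": .., "dy": .., "dz": .., "spin": ..}, ...]. A call has 1 to 12 rows; each row shifts and turns the commanded pose from where the row before left it, along the tool's axes as they then stand; what a row does not reach is not made up. Full scale, the value 1, is 12 cm for a shift and 45 degrees for a turn. A row lasts 1/10 s, in which the tool goes at most 50 mm and 8.59 degrees, less where a joint would pass 70% of its speed; a pose out of reach is approached as far as the arm can. A call with a number of a shift or a turn outside -1 to 1 is refused whole. A call with a gripper value outside its range is refused whole. The fingers move at their own pace and stop on an object; the grip force is fixed at half the most. Time passes only in rows, so rows that do not move let the fingers close. It gives the time, the measured TCP pose, the force, the opening and the grip force at its end, in the units of the state.
- get_obs(): the state, without advancing time (a new reading comes with each control period).
- camera(name): name is "side" or "top"; returns a dict with "pixels" (420x560x3 uint8, red, green, blue), "K" (3x3 intrinsics, pixels), "k1" (the pictures are not rectified: a ray, as slopes to the right and down, at radius r is drawn at 1 + k1 r^2 times it, then the intrinsics apply), "pose" (4x4, takes a point from camera to world coordinates). Camera axes: x right, y down, z forward; pixel columns grow to the right and rows downward; lengths in m; the calibration is good to about 2 mm. A picture is of the moment at which its call begins. There is no depth.
- close_job(): hands the job in; it is judged then, once.
The state is a dict: "time": time; "joints": joint angles; "joint_velocities": joint speeds; "effort": joint torques, N m; "ee_pos": TCP position; "ee_rot": TCP orientation; "ft_force": force on the tool from outside, world axes, zero at the start; "ft_torque": the same for the moment, N m; "width": opening from 0.0 (shut) to 1.0 (fully open); "gripper_force": force on a finger pad.
Only numpy, scipy, OpenCV 4.12 (cv2) and the standard library are available. Lean on these libraries where they do the work, as an engineer would, in place of code of your own. Each camera call takes 0.05 s, during which the arm holds its last target. There are 200 camera calls.

## Working session

There is one attempt and no reset: what is moved stays moved. The work goes in short steps, Python scripts to look and compute and a tool call to move; the robot and the scene stay as the last step left them, time stands still between calls to the robot, and variables do not carry over. Pictures are saved under pics/ and viewed, at most 10 in all, crops included, and the job is handed in when it is done.

Besides the shell and the picture viewer there is one more tool, called after "Request:" by a JSON object that holds its "method" and its "body". play_rows: Moves the arm, as the interface text tells. Shift numbers are shares of 12 cm and turn numbers shares of 45 degrees, none past 1 either way. Its arguments: {"type":"object","properties":{"commands":{"type":"array"}},"required":["commands"]}

```bash
mkdir -p pics
cat > h.py <<'E'
from plant import *
import numpy as np, cv2, json, pickle
def shot(name, fn):
    c=camera(name); cv2.imwrite(f'pics/{fn}.png', c['pixels'][:,:,::-1]); pickle.dump(c,open(f'pics/{fn}.pkl','wb')); return c
def ray(c,u,v):
    K=np.array(c['K']); xd=np.array([(u-K[0,2])/K[0,0],(v-K[1,2])/K[1,1]]); x=xd.copy()
    for _ in range(20): x=xd/(1+c['k1']*(x@x))
    T=np.array(c['pose']); return T[:3,3], T[:3,:3]@np.array([x[0],x[1],1])
def at(c,u,v,z):
    o,d=ray(c,u,v); return o+d*(z-o[2])/d[2]
def proj(c,P):
    K=np.array(c['K']);T=np.array(c['pose']);p=T[:3,:3].T@(np.array(P)-T[:3,3]);x=p[:2]/p[2];x=x*(1+c['k1']*(x@x));return K[[0,1],[0,1]]*x+K[:2,2]
E
python3 - <<'E'
from h import *
for n in('top','side'):
    c=shot(n,n+'0'); print(c['K'],c['k1'],np.round(c['pose'],3))
print(get_obs())
E
```

```text
[[528.49182281   0.         279.55177103]
 [  0.         528.49182281 213.65938413]
 [  0.           0.           1.        ]] -0.1456210692916089 [[ 0.014 -0.989  0.145  0.303]
 [-1.    -0.014  0.004  0.139]
 [-0.002 -0.145 -0.989  1.738]
 [ 0.     0.     0.     1.   ]]
[[446.93749004   0.         282.63790566]
 [  0.         446.93749004 215.79526801]
 [  0.           0.           1.        ]] 0.019878223606070427 [[ 0.999 -0.048  0.024  0.511]
 [-0.048 -0.613  0.788 -0.904]
 [-0.023 -0.788 -0.615  0.893]
 [ 0.     0.     0.     1.   ]]
{'time': 0.1, 'joints': array([-1.53012091e+00,  1.58963996e-01,  1.59810157e+00, -1.77526045e-05,
        1.38621519e+00, -2.10060257e-01]), 'joint_velocities': array([-0.00063459, -0.00075853, -0.00285379, -0.0003435 , -0.00092752,
        0.00013741]), 'effort': array([ 1.94614136e-04, -3.86503994e+01, -3.22960067e+01,  7.02717667e-02,
        3.39610444e-02, -5.27527402e-05]), 'ee_pos': array([ 0.14263651, -0.55638037,  0.17893218]), 'ee_rot': array([-3.13993802e+00, -3.34938677e-04,  2.50738671e-01]), 'ft_force': array([-0.2516818 ,  0.45284699,  0.17529427]), 'ft_torque': array([-0.04082528, -0.00391587, -0.05124725]), 'gripper_force': 0.0, 'width': 0.9954941296532801}
```

View pics/top0.png

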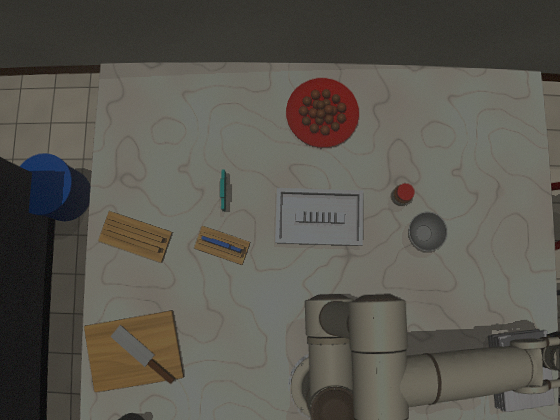

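View pics/side0.png

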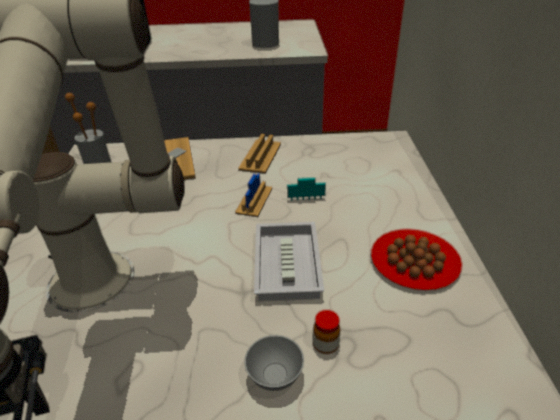

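The top picture shows the divider in its stand at about (222,243), the tray at (319,218), the jar at (402,194) and the bowl at (427,232). The larger stand at (136,237) and the turquoise piece at (224,190) are decoys. I'll enlarge the two areas I need.

Run:
```python
import cv2,numpy as np
a=cv2.imread('pics/top0.png'); 
x=cv2.resize(a[180:270,188:372],None,fx=4.3,fy=4.3,interpolation=cv2.INTER_CUBIC)
b=cv2.imread('pics/side0.png');y=cv2.resize(b[215:310,245:335],(284,300),interpolation=cv2.INTER_CUBIC)
cv2.imwrite('pics/crop0.png',cv2.convertScaleAbs(x,alpha=1.6))
hsv=cv2.cvtColor(a,cv2.COLOR_BGR2HSV);print(x.shape)
m=cv2.inRange(hsv,(105,120,30),(130,255,255));m[:,:190]=0;m[:,260:]=0
from h import *
c=pickle.load(open('pics/top0.pkl','rb'))
p=np.argwhere(m)[:,::-1].astype(np.float32);print(cv2.minAreaRect(p))
b=cv2.boxPoints(cv2.minAreaRect(p));print([np.round(at(c,*q,.06),4) for q in b])
s=pickle.load(open('pics/side0.pkl','rb'))
```

```text
(387, 791, 3)
((220.90000915527344, 243.30001831054688), (39.84469223022461, 3.7947328090667725), 18.43494987487793)
[array([0.4644, 0.3942, 0.06  ]), array([0.4761, 0.3907, 0.06  ]), array([0.4376, 0.2684, 0.06  ]), array([0.426, 0.272, 0.06 ])]
```

View pics/crop0.png

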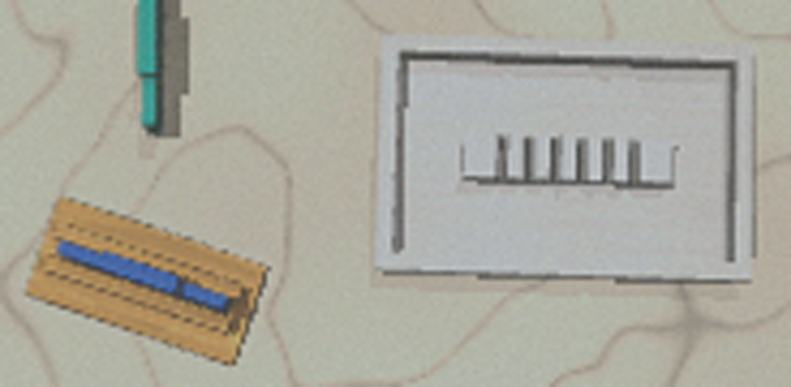

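```bash
cat >> h.py <<'E'
from scipy.optimize import least_squares, minimize
def box(cx,cy,yaw,y0,y1,t,z0,z1):
    R=np.array([[np.cos(yaw),-np.sin(yaw)],[np.sin(yaw),np.cos(yaw)]])
    return [np.r_[R@[sx*t/2,y]+[cx,cy],z] for sx in(-1,1) for y in(y0,y1) for z in(z0,z1)]
def div_mask(c,cx,cy,yaw,zt,zmin=0,S=4):
    m=np.zeros((420*S,560*S),np.uint8)
    for y0,y1,t,a,b in((-.065,.065,.010,.012,.062),(-.03,.03,.014,.062,.084)):
        P=np.array([proj(c,p) for p in box(cx,cy,yaw,y0,y1,t,max(a+zt,zmin),max(b+zt,zmin))])
        cv2.fillConvexPoly(m,cv2.convexHull(np.round((P+.5)*S-.5).astype(np.int32)),255)
    return cv2.resize(m,(560,420),interpolation=cv2.INTER_AREA)/255.
E
cat > m.py <<'E'
from h import *
c=pickle.load(open('pics/top0.pkl','rb'));s=pickle.load(open('pics/side0.pkl','rb'))
px=lambda u,v:(188+(u+.5)/4.3-.5,180+(v+.5)/4.3-.5)
for n,z,q in(('stand',.01,[(60,198),(270,267),(237,365),(27,294)]),('tray',.04,[(384,35),(757,43),(750,282),(377,270)])):
    P=np.array([at(c,*px(*a),z)[:2] for a in q]);print(n,P.mean(0),np.linalg.norm(P-np.roll(P,-1,0),axis=1))
    d=P[0]-P[1]+P[3]-P[2];print(' yaw',np.arctan2(-d[0],d[1]))
for a in[(463,163),(676,165)]: print('barend',at(c,*px(*a),.033))
X=[at(c,*px(u,v),.033) for u,v in((503,160),(528,160),(555,160),(581,161),(608,161),(635,161))];print('slots',np.mean(X,0),np.round(X,4).tolist())
def obs(c,win):
    h=cv2.cvtColor(np.ascontiguousarray(c['pixels'][:,:,::-1]),cv2.COLOR_BGR2HSV)
    m=cv2.inRange(h,(108,110,25),(132,255,255));o=np.zeros_like(m);a,b,d,e=win;o[b:e,a:d]=m[b:e,a:d];return o/255.
T=[(c,obs(c,(190,220,260,270)),.036),(s,obs(s,(230,165,275,220)),.036)]
for cc,o,_ in T: print('px',o.sum())
for use in(T[:1],T):
    f=lambda p:sum(np.abs(div_mask(cc,p[0],p[1],p[2],.01,z)-o).sum() for cc,o,z in use)
    r=minimize(f,[.45,.33,-.3],method='Nelder-Mead',options=dict(initial_simplex=[[.45,.33,-.3],[.46,.33,-.3],[.45,.34,-.3],[.45,.33,-.2]]));print(r.x,r.fun)
E
python3 m.py
```

```text
stand [0.45013652 0.33290953] [0.17053688 0.07868661 0.1701849  0.07779477]
 yaw -0.3045855294854449
tray [0.54606589 0.01528332] [0.28468867 0.18299319 0.28041687 0.1793886 ]
 yaw -0.013282166495844207
barend [0.5410995 0.0940117 0.033    ]
barend [ 0.54176783 -0.06773608  0.033     ]
slots [0.54410378 0.01412687 0.033     ] [[0.5438, 0.0637, 0.033], [0.5441, 0.0448, 0.033], [0.5443, 0.0243, 0.033], [0.5439, 0.0045, 0.033], [0.5441, -0.016, 0.033], [0.5444, -0.0365, 0.033]]
px 127.0
px 145.0
[ 0.450587    0.33300222 -0.3108009 ] 54.745098039215684
[ 0.45160304  0.33387106 -0.2700625 ] 189.72156862745098
```

Request:
{"method": "play_rows", "body": {"commands": [{"jaw": -1,"dx": 0.209,"dy": -0.238,"dz": -0.03,"spin": 0},{"jaw": -1,"dx": 0.209,"dy": -0.238,"dz": -0.03,"spin": 0},{"jaw": -1,"dx": 0.209,"dy": -0.238,"dz": -0.03,"spin": 0},{"jaw": -1,"dx": 0.209,"dy": -0.238,"dz": -0.03,"spin": 0},{"jaw": -1,"dx": 0.209,"dy": -0.238,"dz": -0.03,"spin": 0},{"jaw": -1,"dx": 0.209,"dy": -0.238,"dz": -0.03,"spin": 0},{"jaw": -1,"dx": 0.209,"dy": -0.238,"dz": -0.03,"spin": 0},{"jaw": -1,"dx": 0.209,"dy": -0.238,"dz": -0.03,"spin": 0},{"jaw": -1,"dx": 0.209,"dy": -0.238,"dz": -0.03,"spin": 0},{"jaw": -1,"dx": 0.209,"dy": -0.238,"dz": -0.03,"spin": 0},{"jaw": -1,"dx": 0.209,"dy": -0.238,"dz": -0.03,"spin": 0},{"jaw": -1,"dx": 0.209,"dy": -0.238,"dz": -0.03,"spin": 0}]}}

```text
time: 1.3
ee_pos: [0.3494, -0.1487, 0.2229]
ee_rot: [-3.141, 0.0, 0.25]
ft_force: [0.1, 0.1, 0.6]
width: 1.0
gripper_force: 0.0
```

Request:
{"method": "play_rows", "body": {"commands": [{"jaw": -1,"dx": 0.15,"dy": -0.308,"dz": 0,"spin": 0},{"jaw": -1,"dx": 0.15,"dy": -0.308,"dz": 0,"spin": 0},{"jaw": -1,"dx": 0.15,"dy": -0.308,"dz": 0,"spin": 0},{"jaw": -1,"dx": 0.15,"dy": -0.308,"dz": 0,"spin": 0},{"jaw": -1,"dx": 0.15,"dy": -0.308,"dz": 0,"spin": 0},{"jaw": -1,"dx": 0.15,"dy": -0.308,"dz": 0,"spin": 0},{"jaw": -1,"dx": 0.15,"dy": -0.308,"dz": 0,"spin": 0},{"jaw": -1,"dx": 0.15,"dy": -0.308,"dz": 0,"spin": 0},{"jaw": -1,"dx": 0.15,"dy": -0.308,"dz": 0,"spin": 0},{"jaw": -1,"dx": 0.15,"dy": -0.308,"dz": 0,"spin": 0},{"jaw": -1,"dx": 0.15,"dy": -0.308,"dz": 0,"spin": 0},{"jaw": -1,"dx": 0.15,"dy": -0.308,"dz": 0,"spin": 0}]}}

```text
time: 2.5
ee_pos: [0.4481, 0.3347, 0.2224]
ee_rot: [3.141, 0.001, 0.251]
ft_force: [0.8, -0.4, 1.3]
width: 1.0
gripper_force: 0.0
```

Request:
{"method": "play_rows", "body": {"commands": [{"jaw": -1,"dx": 0,"dy": 0,"dz": 0,"spin": -0.1616},{"jaw": -1,"dx": 0,"dy": 0,"dz": 0,"spin": -0.1616},{"jaw": -1,"dx": 0,"dy": 0,"dz": 0,"spin": -0.1616},{"jaw": -1,"dx": 0,"dy": 0,"dz": 0,"spin": -0.1616},{"jaw": -1,"dx": 0,"dy": 0,"dz": 0,"spin": -0.1616},{"jaw": -1,"dx": 0,"dy": 0,"dz": 0,"spin": -0.1616},{"jaw": -1,"dx": 0,"dy": 0,"dz": 0,"spin": -0.1616},{"jaw": -1,"dx": 0,"dy": 0,"dz": 0,"spin": -0.1616},{"jaw": -1,"dx": 0,"dy": 0,"dz": 0,"spin": 0},{"jaw": -1,"dx": 0,"dy": 0,"dz": 0,"spin": 0}]}}

```text
time: 3.5
ee_pos: [0.4481, 0.3328, 0.2227]
ee_rot: [-3.141, 0.0, 1.263]
ft_force: [0.3, 0.1, -0.1]
width: 1.002
gripper_force: 0.0
```

Request:
{"method": "play_rows", "body": {"commands": [{"jaw": -1,"dx": 0.006,"dy": 0.019,"dz": 0.22,"spin": 0},{"jaw": -1,"dx": 0,"dy": 0,"dz": 0.22,"spin": 0},{"jaw": -1,"dx": 0,"dy": 0,"dz": 0.22,"spin": 0},{"jaw": -1,"dx": 0,"dy": 0,"dz": 0.22,"spin": 0},{"jaw": -1,"dx": 0,"dy": 0,"dz": 0.22,"spin": 0},{"jaw": -1,"dx": 0,"dy": 0,"dz": 0.22,"spin": 0},{"jaw": 1,"dx": 0,"dy": 0,"dz": 0,"spin": 0},{"jaw": 1,"dx": 0,"dy": 0,"dz": 0,"spin": 0},{"jaw": 1,"dx": 0,"dy": 0,"dz": 0,"spin": 0},{"jaw": 1,"dx": 0,"dy": 0,"dz": 0,"spin": 0},{"jaw": 1,"dx": 0,"dy": 0,"dz": 0,"spin": 0},{"jaw": 1,"dx": 0,"dy": 0,"dz": 0,"spin": 0}]}}

```text
time: 4.7
ee_pos: [0.4512, 0.3332, 0.0653]
ee_rot: [3.141, -0.001, 1.266]
ft_force: [0.7, 0.9, 0.2]
width: 0.501
gripper_force: 0.0
```

Request:
{"method": "play_rows", "body": {"commands": [{"jaw": 1,"dx": 0,"dy": 0,"dz": 0,"spin": 0},{"jaw": 1,"dx": 0,"dy": 0,"dz": 0,"spin": 0},{"jaw": 1,"dx": 0,"dy": 0,"dz": 0,"spin": 0},{"jaw": 1,"dx": 0,"dy": 0,"dz": 0,"spin": 0},{"jaw": 1,"dx": 0,"dy": 0,"dz": 0,"spin": 0},{"jaw": 1,"dx": 0,"dy": 0,"dz": 0,"spin": 0},{"jaw": 1,"dx": 0,"dy": 0,"dz": 0,"spin": 0},{"jaw": 1,"dx": 0,"dy": 0,"dz": 0,"spin": 0},{"jaw": 1,"dx": 0,"dy": 0,"dz": 0,"spin": 0}]}}

```text
time: 5.6
ee_pos: [0.4507, 0.3329, 0.0646]
ee_rot: [3.142, 0.0, 1.266]
ft_force: [0.3, -0.1, 0.5]
width: 0.008
gripper_force: 0.0
```

The fingers shut on nothing, so I'll look.

Run:
```python
from h import *
o=get_obs();print(o['width'],o['gripper_force'])
t=shot('top','top1');s=shot('side','side1')
a=cv2.imread('pics/top1.png')[190:290,170:290];b=cv2.imread('pics/side1.png')[140:240,210:330]
z=lambda i:cv2.resize(i,(400,333),interpolation=cv2.INTER_CUBIC)
cv2.imwrite('pics/c1.png',cv2.convertScaleAbs(np.hstack([z(a),z(b)]),alpha=1.6))
```

```text
0.008059418260352946 0.0
```

View pics/c1.png

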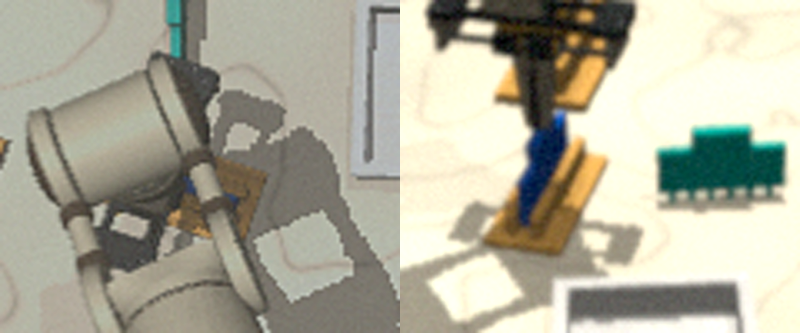

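Run:
```python
from h import *
c=pickle.load(open('pics/top1.pkl','rb'));s=pickle.load(open('pics/side1.pkl','rb'))
Q=[]
for k,i,x0,y0,w in((c,'top0',180,205,70),(s,'side1',210,150,70)):
    a=cv2.resize(cv2.convertScaleAbs(cv2.imread(f'pics/{i}.png')[y0:y0+w,x0:x0+w],alpha=1.6),(399,399),interpolation=cv2.INTER_NEAREST);f=399/w
    D=lambda p:tuple(int(v) for v in np.round((proj(k,p)-[x0,y0]+.5)*f))
    for args,col in(((-.065,.065,.01,.022,.072),(0,255,255)),((-.03,.03,.014,.072,.094),(0,0,255))):
        B=[D(p) for p in box(.4507,.333,-.3046,*args)]
        for e in((0,1),(2,3),(4,5),(6,7),(0,2),(1,3),(4,6),(5,7),(0,4),(1,5),(2,6),(3,7)): cv2.line(a,B[e[0]],B[e[1]],col,1)
    B=[D((*p[:2],0.01)) for p in box(.4501,.3329,-.3046,-.085,.085,.08,.01,.02)]
    for e in((0,2),(4,6),(0,4),(2,6)): cv2.line(a,B[e[0]],B[e[1]],(0,255,0),1)
    cv2.circle(a,D((.4507,.3329,.0646)),4,(255,0,255),2); Q.append(a)
cv2.imwrite('pics/c2.png',np.hstack(Q))
```

```text
(no output)
```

View pics/c2.png

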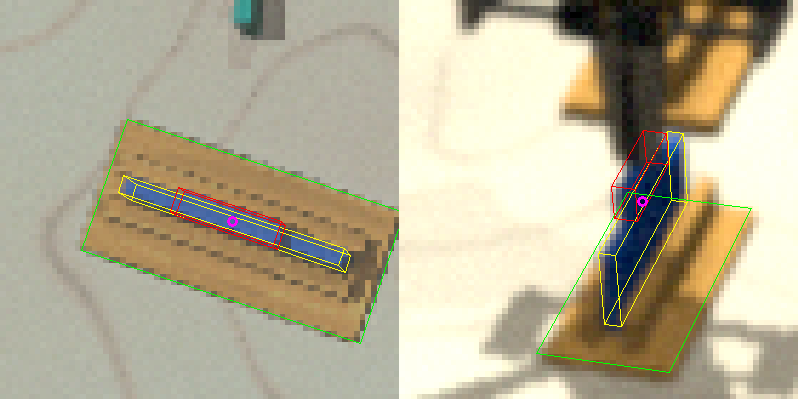

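Run:
```python
from h import *
Q=[]
for i in('side0','side1'):
    Q.append(cv2.resize(cv2.convertScaleAbs(cv2.imread(f'pics/{i}.png')[150:220,210:280],alpha=1.8),(399,399),interpolation=cv2.INTER_NEAREST))
cv2.imwrite('pics/c3.png',np.hstack(Q))
```

```text
(no output)
```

View pics/c3.png

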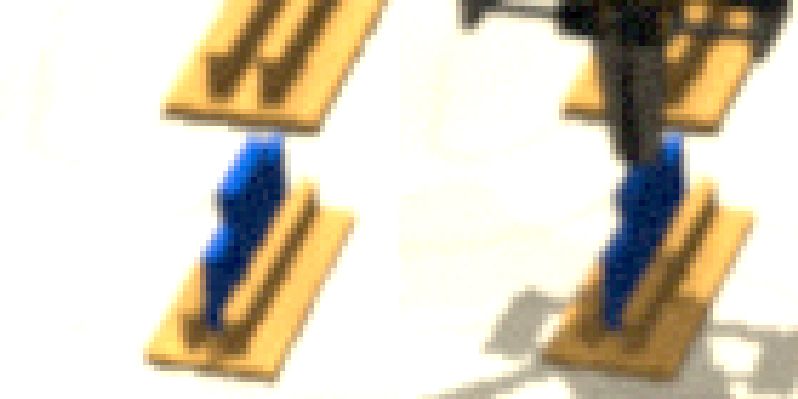

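Request:
{"method": "play_rows", "body": {"commands": [{"jaw": -1,"dx": 0,"dy": 0,"dz": 0,"spin": 0},{"jaw": -1,"dx": 0,"dy": 0,"dz": 0,"spin": 0},{"jaw": -1,"dx": 0,"dy": 0,"dz": 0,"spin": 0},{"jaw": -1,"dx": 0,"dy": 0,"dz": 0,"spin": 0},{"jaw": -1,"dx": 0,"dy": 0,"dz": 0,"spin": 0},{"jaw": -1,"dx": 0,"dy": 0,"dz": 0,"spin": 0},{"jaw": -1,"dx": 0,"dy": 0,"dz": 0,"spin": 0},{"jaw": -1,"dx": 0,"dy": 0,"dz": 0,"spin": 0},{"jaw": -1,"dx": 0,"dy": 0,"dz": 0,"spin": 0},{"jaw": -1,"dx": 0,"dy": 0,"dz": 0,"spin": 0},{"jaw": -1,"dx": 0,"dy": 0,"dz": 0,"spin": 0},{"jaw": -1,"dx": 0,"dy": 0,"dz": 0,"spin": 0}]}}

```text
time: 6.9
ee_pos: [0.4507, 0.3329, 0.0646]
ee_rot: [-3.142, -0.0, 1.266]
ft_force: [-0.6, -0.9, 0.1]
width: 1.0
gripper_force: 0.0
```

Run:
```python
from h import *
print(get_obs()['width'],get_obs()['ee_pos'])
s=shot('side','side2')
x0,y0=200,130
a=cv2.resize(cv2.convertScaleAbs(cv2.imread('pics/side2.png')[y0:y0+90,x0:x0+120],alpha=1.8),(800,600),interpolation=cv2.INTER_NEAREST)
u=np.array([np.cos(-.3046),np.sin(-.3046)])
for k in(-.046,0,.046):
    for z,col in((.0646,(255,0,255)),(.094,(0,255,0)),(.1526,(0,0,255))):
        p=proj(s,np.r_[np.array([.4507,.3329])+k*u,z]); cv2.circle(a,tuple(int(v) for v in (p-[x0,y0]+.5)*20/3),5,col,2)
cv2.imwrite('pics/c4.png',a)
```

```text
0.9995021429749017 [0.45072669 0.33294382 0.06460082]
```

View pics/c4.png

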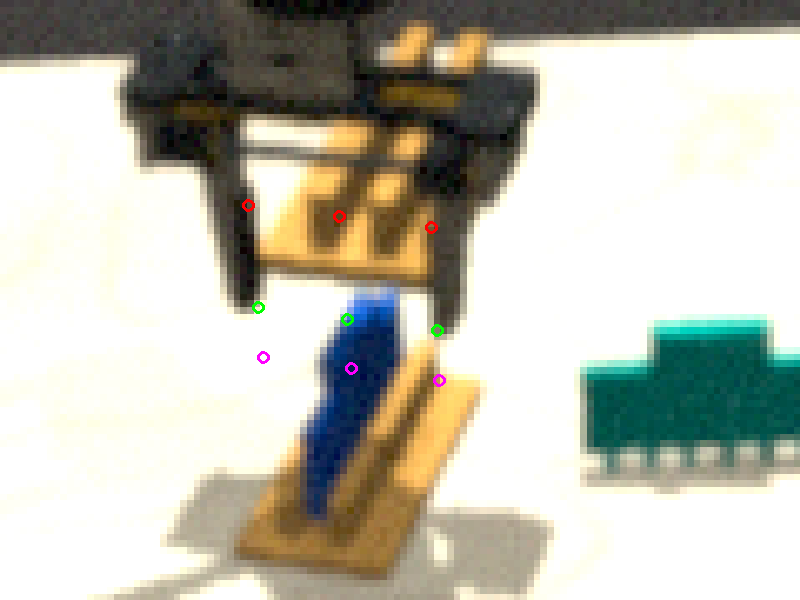

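The fingertips appear about 30 mm higher than the reported TCP, or the same amount further off along y. The top view can tell which.

Run:
```python
from h import *
c=shot('top','top2');Q=[]
for i,P,yaw,x0,y0 in(('top0',(.1426,-.5564,.1789),.2507,480,320),('top2',(.4507,.3329,.0646),1.266,180,200)):
    a=cv2.resize(cv2.convertScaleAbs(cv2.imread(f'pics/{i}.png')[y0:y0+80,x0:x0+80],alpha=1.8),(400,400),interpolation=cv2.INTER_CUBIC)
    t=np.array([np.sin(yaw),-np.cos(yaw),0])
    for k in(-.046,0,.046):
        for d,col in(((0,0,0),(255,0,255)),((0,0,.03),(0,255,0)),((0,.038,0),(0,0,255))):
            p=proj(c,np.array(P)+k*t+d); cv2.circle(a,tuple(int(v) for v in (p-[x0,y0]+.5)*5),4,col,1)
    Q.append(a)
cv2.imwrite('pics/c5.png',np.hstack(Q))
```

```text
(no output)
```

View pics/c5.png

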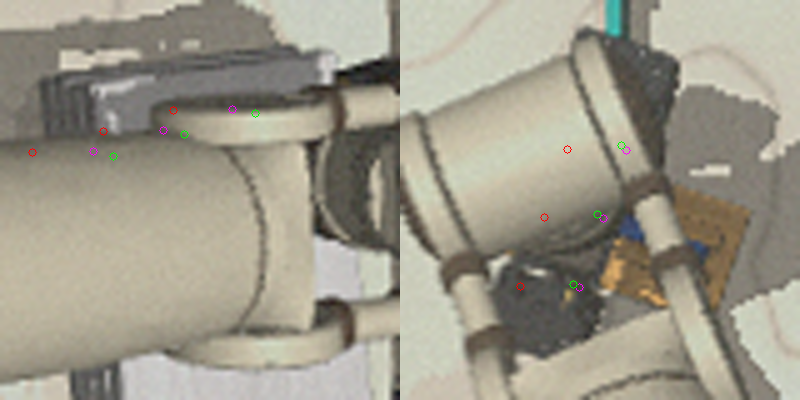

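It is a pure height offset: the real tips sit about 29 mm above the reported TCP. I'll go down 28 mm more and close.

Request:
{"method": "play_rows", "body": {"commands": [{"jaw": -1,"dx": 0,"dy": 0,"dz": 0.08,"spin": 0},{"jaw": -1,"dx": 0,"dy": 0,"dz": 0.08,"spin": 0},{"jaw": -1,"dx": 0,"dy": 0,"dz": 0.073,"spin": 0},{"jaw": 1,"dx": 0,"dy": 0,"dz": 0,"spin": 0},{"jaw": 1,"dx": 0,"dy": 0,"dz": 0,"spin": 0},{"jaw": 1,"dx": 0,"dy": 0,"dz": 0,"spin": 0},{"jaw": 1,"dx": 0,"dy": 0,"dz": 0,"spin": 0},{"jaw": 1,"dx": 0,"dy": 0,"dz": 0,"spin": 0},{"jaw": 1,"dx": 0,"dy": 0,"dz": 0,"spin": 0},{"jaw": 1,"dx": 0,"dy": 0,"dz": 0,"spin": 0},{"jaw": 1,"dx": 0,"dy": 0,"dz": 0,"spin": 0},{"jaw": 1,"dx": 0,"dy": 0,"dz": 0,"spin": 0}]}}

```text
time: 8.2
ee_pos: [0.4507, 0.3329, 0.0367]
ee_rot: [3.142, -0.0, 1.266]
ft_force: [1.0, -0.1, -0.8]
width: 0.236
gripper_force: 0.0
```

Request:
{"method": "play_rows", "body": {"commands": [{"jaw": 1,"dx": 0,"dy": 0,"dz": 0,"spin": 0},{"jaw": 1,"dx": 0,"dy": 0,"dz": 0,"spin": 0},{"jaw": 1,"dx": 0,"dy": 0,"dz": 0,"spin": 0},{"jaw": 1,"dx": 0,"dy": 0,"dz": 0,"spin": 0}]}}

```text
time: 8.6
ee_pos: [0.4507, 0.333, 0.0367]
ee_rot: [-3.142, -0.0, 1.266]
ft_force: [-0.6, -0.7, 0.4]
width: 0.149
gripper_force: 30.0
```

Request:
{"method": "play_rows", "body": {"commands": [{"jaw": 1,"dx": 0,"dy": 0,"dz": -0.1,"spin": 0},{"jaw": 1,"dx": 0,"dy": 0,"dz": -0.15,"spin": 0},{"jaw": 1,"dx": 0,"dy": 0,"dz": -0.15,"spin": 0},{"jaw": 1,"dx": 0,"dy": 0,"dz": -0.15,"spin": 0},{"jaw": 1,"dx": 0,"dy": 0,"dz": -0.15,"spin": 0},{"jaw": 1,"dx": 0,"dy": 0,"dz": -0.05,"spin": 0},{"jaw": 1,"dx": 0,"dy": 0,"dz": 0,"spin": 0},{"jaw": 1,"dx": 0,"dy": 0,"dz": 0,"spin": -0.124},{"jaw": 1,"dx": 0,"dy": 0,"dz": 0,"spin": -0.124},{"jaw": 1,"dx": 0,"dy": 0,"dz": 0,"spin": -0.124},{"jaw": 1,"dx": 0,"dy": 0,"dz": 0,"spin": 0}]}}

```text
time: 9.7
ee_pos: [0.4499, 0.3325, 0.1253]
ee_rot: [-3.139, 0.001, 1.559]
ft_force: [-0.6, 0.3, -1.2]
width: 0.153
gripper_force: 30.0
```

Request:
{"method": "play_rows", "body": {"commands": [{"jaw": 1,"dx": -0.2,"dy": 0.063,"dz": 0,"spin": 0},{"jaw": 1,"dx": -0.32,"dy": 0.1,"dz": 0,"spin": 0},{"jaw": 1,"dx": -0.32,"dy": 0.1,"dz": 0,"spin": 0},{"jaw": 1,"dx": -0.32,"dy": 0.1,"dz": 0,"spin": 0},{"jaw": 1,"dx": -0.32,"dy": 0.1,"dz": 0,"spin": 0},{"jaw": 1,"dx": -0.32,"dy": 0.1,"dz": 0,"spin": 0},{"jaw": 1,"dx": -0.32,"dy": 0.1,"dz": 0,"spin": 0},{"jaw": 1,"dx": -0.32,"dy": 0.1,"dz": 0,"spin": 0},{"jaw": 1,"dx": -0.2,"dy": 0.063,"dz": 0,"spin": 0},{"jaw": 1,"dx": 0,"dy": 0,"dz": 0,"spin": 0},{"jaw": 1,"dx": 0,"dy": 0,"dz": 0,"spin": 0}]}}

```text
time: 10.8
ee_pos: [0.5453, 0.015, 0.1259]
ee_rot: [-3.14, -0.001, 1.556]
ft_force: [-0.3, -0.8, -1.4]
width: 0.15
gripper_force: 30.0
```

Request:
{"method": "play_rows", "body": {"commands": [{"jaw": 1,"dx": -0.008,"dy": 0.006,"dz": 0.13,"spin": 0},{"jaw": 1,"dx": 0,"dy": 0,"dz": 0.13,"spin": 0},{"jaw": 1,"dx": 0,"dy": 0,"dz": 0.13,"spin": 0},{"jaw": 1,"dx": 0,"dy": 0,"dz": 0.1,"spin": 0},{"jaw": 1,"dx": 0,"dy": 0,"dz": 0.018,"spin": 0},{"jaw": 1,"dx": 0,"dy": 0,"dz": 0,"spin": 0},{"jaw": 1,"dx": 0,"dy": 0,"dz": 0,"spin": 0},{"jaw": 1,"dx": 0,"dy": 0,"dz": 0,"spin": 0}]}}

```text
time: 11.6
ee_pos: [0.5473, 0.0139, 0.0666]
ee_rot: [3.14, 0.0, 1.558]
ft_force: [-0.2, -0.1, -0.7]
width: 0.152
gripper_force: 30.0
```

Run:
```python
from h import *
# comb fit of slots in side0 and top0: sample brightness along the bar top
from scipy.ndimage import map_coordinates as mc
yaw=-.0133;O=np.array([.5461,.0153])
for n in('top0','side0'):
    c=pickle.load(open(f'pics/{n}.pkl','rb'));g=c['pixels'].astype(float).mean(2)
    ys=np.arange(-.09,.09,.0005);I=0
    for dx in(-.008,-.004,0,.004,.008):
        P=np.array([proj(c,[O[0]+dx*np.cos(yaw)-y*np.sin(yaw),O[1]+y*np.cos(yaw)+dx*np.sin(yaw),.033]) for y in ys])
        I=I+mc(g,[P[:,1],P[:,0]],order=1)
    best=sorted((I[np.min(np.abs(ys[:,None]-(o+np.arange(-50,51,20)/1e3)),1)<.004].mean(),round(o,4)) for o in np.arange(-.012,.012,.0005))[:4];print(n,best)
```

```text
top0 [(np.float64(355.3474113266589), np.float64(-0.0005)), (np.float64(357.2160092099373), np.float64(0.0)), (np.float64(357.5443947468093), np.float64(-0.001)), (np.float64(362.7123749423592), np.float64(0.0005))]
side0 [(np.float64(591.9925536155564), np.float64(-0.0015)), (np.float64(593.0599021052584), np.float64(-0.002)), (np.float64(593.6500453834298), np.float64(-0.001)), (np.float64(596.7737012586828), np.float64(-0.0025))]
```

Request:
{"method": "play_rows", "body": {"commands": [{"jaw": 1,"dx": 0.003,"dy": -0.008,"dz": 0.025,"spin": 0},{"jaw": 1,"dx": 0,"dy": 0,"dz": 0.02,"spin": 0},{"jaw": 1,"dx": 0,"dy": 0,"dz": 0.02,"spin": 0},{"jaw": 1,"dx": 0,"dy": 0,"dz": 0.015,"spin": 0},{"jaw": 1,"dx": 0,"dy": 0,"dz": 0,"spin": 0},{"jaw": 1,"dx": 0,"dy": 0,"dz": 0,"spin": 0}]}}

```text
time: 12.2
ee_pos: [0.5459, 0.0143, 0.0569]
ee_rot: [3.141, 0.0, 1.558]
ft_force: [-2.4, -0.3, 4.7]
width: 0.145
gripper_force: 30.0
```

Request:
{"method": "play_rows", "body": {"commands": [{"jaw": 1,"dx": 0.008,"dy": 0,"dz": 0,"spin": 0},{"jaw": 1,"dx": 0,"dy": 0,"dz": 0,"spin": 0},{"jaw": 1,"dx": 0,"dy": 0,"dz": 0,"spin": 0}]}}

```text
time: 12.5
ee_pos: [0.546, 0.0146, 0.0569]
ee_rot: [3.141, 0.001, 1.559]
ft_force: [-1.8, -1.9, 5.4]
width: 0.149
gripper_force: 30.0
```

Request:
{"method": "play_rows", "body": {"commands": [{"jaw": 1,"dx": 0.008,"dy": 0,"dz": 0,"spin": 0},{"jaw": 1,"dx": 0,"dy": 0,"dz": 0,"spin": 0},{"jaw": 1,"dx": 0,"dy": 0,"dz": 0,"spin": 0}]}}

```text
time: 12.8
ee_pos: [0.5453, 0.0165, 0.0555]
ee_rot: [-3.141, -0.001, 1.558]
ft_force: [-0.0, 0.3, -1.0]
width: 0.148
gripper_force: 30.0
```

The contact force vanished, so the teeth have found the slots. I'll lower gently.

Request:
{"method": "play_rows", "body": {"commands": [{"jaw": 1,"dx": 0,"dy": 0,"dz": 0.015,"spin": 0},{"jaw": 1,"dx": 0,"dy": 0,"dz": 0.015,"spin": 0},{"jaw": 1,"dx": 0,"dy": 0,"dz": 0.015,"spin": 0},{"jaw": 1,"dx": 0,"dy": 0,"dz": 0,"spin": 0},{"jaw": 1,"dx": 0,"dy": 0,"dz": 0,"spin": 0}]}}

```text
time: 13.3
ee_pos: [0.5456, 0.0163, 0.0505]
ee_rot: [-3.141, -0.0, 1.558]
ft_force: [-0.3, 0.1, -0.9]
width: 0.145
gripper_force: 30.0
```

Request:
{"method": "play_rows", "body": {"commands": [{"jaw": 1,"dx": 0,"dy": 0,"dz": 0.015,"spin": 0},{"jaw": 1,"dx": 0,"dy": 0,"dz": 0.015,"spin": 0},{"jaw": 1,"dx": 0,"dy": 0,"dz": 0,"spin": 0},{"jaw": 1,"dx": 0,"dy": 0,"dz": 0,"spin": 0}]}}

```text
time: 13.7
ee_pos: [0.5459, 0.0162, 0.0473]
ee_rot: [3.141, 0.0, 1.558]
ft_force: [0.2, 0.5, -0.1]
width: 0.15
gripper_force: 30.0
```

One small push to confirm that the panel rests on the bar.

Request:
{"method": "play_rows", "body": {"commands": [{"jaw": 1,"dx": 0,"dy": 0,"dz": 0.012,"spin": 0},{"jaw": 1,"dx": 0,"dy": 0,"dz": 0,"spin": 0},{"jaw": 1,"dx": 0,"dy": 0,"dz": 0,"spin": 0}]}}

```text
time: 14.0
ee_pos: [0.5459, 0.0162, 0.046]
ee_rot: [3.141, 0.0, 1.558]
ft_force: [-0.3, -0.5, 2.6]
width: 0.148
gripper_force: 30.0
```

Request:
{"method": "play_rows", "body": {"commands": [{"jaw": 1,"dx": 0,"dy": 0,"dz": -0.008,"spin": 0},{"jaw": 1,"dx": 0,"dy": 0,"dz": 0,"spin": 0},{"jaw": -1,"dx": 0,"dy": 0,"dz": 0,"spin": 0},{"jaw": -1,"dx": 0,"dy": 0,"dz": 0,"spin": 0},{"jaw": -1,"dx": 0,"dy": 0,"dz": 0,"spin": 0},{"jaw": -1,"dx": 0,"dy": 0,"dz": 0,"spin": 0},{"jaw": -1,"dx": 0,"dy": 0,"dz": 0,"spin": 0},{"jaw": -1,"dx": 0,"dy": 0,"dz": 0,"spin": 0},{"jaw": -1,"dx": 0,"dy": 0,"dz": 0,"spin": 0},{"jaw": -1,"dx": 0,"dy": 0,"dz": 0,"spin": 0}]}}

```text
time: 15.0
ee_pos: [0.5457, 0.0162, 0.0466]
ee_rot: [3.142, 0.0, 1.558]
ft_force: [0.2, 0.2, -0.3]
width: 0.826
gripper_force: 0.0
```

Request:
{"method": "play_rows", "body": {"commands": [{"jaw": -1,"dx": 0,"dy": 0,"dz": -0.1,"spin": 0},{"jaw": -1,"dx": 0,"dy": 0,"dz": -0.2,"spin": 0},{"jaw": -1,"dx": 0,"dy": 0,"dz": -0.3,"spin": 0},{"jaw": -1,"dx": 0,"dy": 0,"dz": -0.3,"spin": 0},{"jaw": -1,"dx": 0,"dy": 0,"dz": -0.3,"spin": 0},{"jaw": -1,"dx": 0,"dy": 0,"dz": 0,"spin": 0},{"jaw": -1,"dx": 0,"dy": 0,"dz": 0,"spin": 0}]}}

```text
time: 15.7
ee_pos: [0.5464, 0.0161, 0.1922]
ee_rot: [3.139, 0.001, 1.558]
ft_force: [-0.4, 0.3, -0.5]
width: 1.0
gripper_force: 0.0
```

Run:
```python
from h import *
s=shot('side','side3')
cv2.imwrite('pics/c6.png',cv2.resize(cv2.convertScaleAbs(cv2.imread('pics/side3.png')[190:400,200:400],alpha=1.3),(571,600),interpolation=cv2.INTER_CUBIC))
```

```text
(no output)
```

View pics/c6.png

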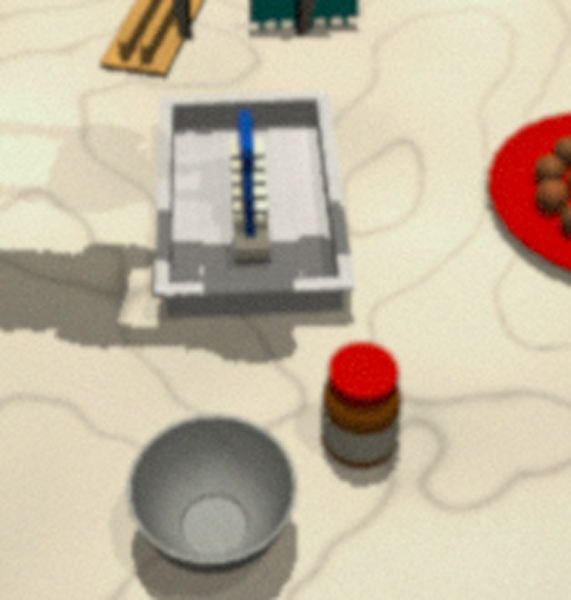

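The divider stands upright along the bar (crop x≈248, y 110–235), centred across it. The panel sits on the bar top with the slots visible on both sides, and the bowl and jar have not moved.

```bash
python3 -c "
from plant import *
print(close_job())"
```

```text
the job is handed in; nothing more can be done
None
```

The divider is upright and released along the slotted bar with its teeth down in the slots, by force feel and the last picture; the job was handed in at about 16 s, and the hand-in returned no verdict.

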